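Clamp an offcut in the drilling jig

TASK

The wooden offcut lies loose on the drilling jig. Push it with the fingertips until it is fully home against both the long fence and the end stop, then turn the wing nut clockwise with repeated gentle fingertip strokes on its wings until the clamp bar bears firmly on the offcut. Do not pinch or lift anything, and leave the tools beside the jig alone.

Things in the scene. Friction and masses are not known exactly. Their poses are not given: they have to be found in the camera images.
- jig: Drilling jig fixed on the bench: plywood board 210 x 270 x 18 mm (x -105..105, y -150..120 mm of its frame), origin at bench level, z up. Wooden fence: working face x = 0, work on the -x side (robot's side), y -100..100 mm, 18 mm thick. Wooden end stop: working face y = +100 mm, work on its -y side, x -65..18 mm. Both reach 46 mm above the bench.
- guide (a point): Top centre of the steel bush in the fixed aluminium drill guide arm that overhangs the offcut's place: arm at x -37..18, y 72..98 mm of the jig, underside 62, top 72 mm above the bench, bush top 75 mm.
- home (a point): Fixed point of the jig, with its axes: where the offcut's centre lies when it is fully home (x = -31, y = +40 mm of the jig, 37 mm above the bench).
- offcut_centre (a point): Centre of the loose brown wooden offcut, 62 (own x) x 120 (own y) x 38 mm, 0.1 to 0.2 kg, lying flat on the jig's board, its length roughly (within 0.12 rad) along the fence. It starts with its middle 9 to 16 mm clear of the fence and 42 to 72 mm short of the end stop.
- offcut: The same brown wooden offcut; this origin is the centre of its underside, 18 mm above the bench.
- clamp_bar: Steel clamp bar, 30 mm wide, 128 mm long, along the jig's x at y = +45 mm. It rocks on its heel (its origin: x = +90 mm of the jig, 56 mm above the bench, behind the fence); a spring keeps it up against the wing nut, which it carries. Top of the bar 70 to 76 mm above the bench.
- toe (a point): Underside of the clamp bar's toe, at x = -22, y = +45 mm of the jig. It starts 3 to 6 mm above the top of the offcut, which slides under it, and comes down 0.5 mm per radian of the nut.
- wings (a point): On the upright axis of the wing nut (x = 35, y = 45 mm of the jig) at mid-height of its 2 wings, 94 to 97 mm above the bench; point's x points along the wings. 70 mm over both; each a rounded upright ear 7 mm thick, 13..35 mm from the axis, 11 mm below to 11 mm above this point. Hub radius 11 mm, below. Fixed stud radius 5, top 103 mm above bench. All else within 90 mm is below 78 mm.
- wing_nut (a joint): Turn of the wing nut, rad, growing clockwise from above (tightening, 1.5 mm a turn); at 0 the wings lie along the jig's x. Starts at 0.3 to 5.5; the toe meets the offcut at about 12; firm from 13 on; stops dead at 15, so stop near 14: 1.3 to 2.2 turns in all. Turns at 0.06 N m (2.4 N at the ears), half as much again when tight, and stays where it is left.
- tape_measure: Yellow tape measure, 37 x 83 x 68 mm, standing on the bench by the right-hand (-y) end of the jig. Leave it alone.
- screwdriver: Yellow screwdriver, 197 mm long and 30 mm high, lying on the bench by the left-hand (+y) end of the jig. Leave it alone.
- wrench: Combination spanner, 163 x 25 x 8 mm, lying on the bench along the robot's side of the jig. Leave it alone.
Things that resemble listed ones, but are neither listed nor needed, are in the scene too. There is more than one size of the offcut; the job needs the smallest.

How it is judged:
On the way, in this order (a step that is already met when the one before it is completed fails the run):
1. the offcut is fully home against the fence and the end stop, with the clamp still clear of it (x of offcut_centre in the frame of jig between -0.0335 and -0.0285 m and y of offcut_centre in the frame of jig between 0.0375 and 0.0425 m and angle between the y axis of offcut_centre and the y axis of jig, either way round below 0.05 rad and height (world z) of offcut_centre below 0.04 m and contact force between clamp_bar and offcut below 1 N), for 0.2 s.
2. the wing nut is turned down and the clamp bar bears on the offcut (contact force between clamp_bar and offcut above 8 N and value of joint wing_nut above 12.7 rad), for 0.2 s.
At the end, for the whole second after the job is handed in: The offcut lies flat, within 2.5 mm of home at the fence and at the end stop and square within 0.05 rad; the wing nut is at 12.7 rad or more and the clamp bar presses on the offcut with more than 8 N; all at rest (all of step 2 and x of offcut_centre in the frame of jig between -0.0335 and -0.0285 m and y of offcut_centre in the frame of jig between 0.0375 and 0.0425 m and angle between the y axis of offcut_centre and the y axis of jig, either way round below 0.05 rad and height (world z) of offcut_centre below 0.04 m and linear speed of offcut below 0.01 m/s and velocity of joint wing_nut below 0.1 rad/s); the robot touches nothing.
It fails at once if the offcut is lifted or tipped (height (world z) of offcut_centre above 0.047 m or angle between offcut_centre's own z axis and vertical above 0.2 rad).
It fails at once if the offcut is squeezed or forced (over 40 N from the fingers) (contact force between the fingers and offcut above 40 N).
It fails at once if the wing nut or clamp bar is pinched or forced (over 40 N from the fingers) (contact force between the fingers and clamp_bar above 40 N).
It fails at once if a tool beside the jig (tape measure, screwdriver, spanner) is moved more than 15 mm (distance of any of tape_measure, screwdriver, wrench from where it was at the start of the episode above 0.015 m).
It also fails if it takes over 67 s, if anything falls off the work surface, if the arm or the gripper's body presses on something with over 40 N, if the wrist force passes 120 N, or if a joint passes its speed limit or range.

ROBOT

A 6-joint arm with a two-finger parallel gripper is mounted at the origin on a cart in front of the work surface, level with it; the furniture and walls round the work are solid. World frame = base frame: x ahead of the robot, y to its left, z up, the work surface at z = 0. Lengths are in m, angles in rad, forces in N, time in s.
With the tool pointing down it reaches from about 0.425 to 0.95 m from the base axis. Payload 3.5 kg.
Tool frame: the origin (TCP) lies midway between the tips of the shut fingers; the grasp point (between the pads) lies 19 mm behind it; z points along the fingers, y is the line along which they close (so a half turn about z gives the same grasp; the last joint's range is limited). The gripper opens to 85 mm and grips with 20 to 120 N. Pads are 22 mm wide; open, the fingers measure 114 mm over their backs; the gripper's body (76 mm by 85 mm) begins 54 mm behind the grasp point. The pads swing forward as they close: fully open they stand 13 mm farther back than shut.
Start: joints at [1.178, 0.286, 1.577, -0, 1.279, -0.15], TCP at [0.162, 0.655, 0.231] pointing down, gripper open.
Joint ranges: [-2.77, 2.77], [-0.9, 2.22], [0.21, 2.48], [-1.53, 4.67], [0.24, 2.81], [-2.84, 2.84]. Speed limits (rad/s): [2.79, 2.79, 3.14, 3.14, 3.14, 3.14].

INTERFACE

Orientations are given as a unit quaternion [x, y, z, w].
In Python, from plant import get_state, read_camera, ctrl gives the robot as it stands.
- The arm moves only by the shell command python3 -m crank 'ROWS' [FORCE]. ROWS is JSON, a list of rows, each a list of 3 entries, a list of its own where there are three numbers: the shift along the tool's x, y, z in mm, then the turn about the tool's z in degrees, then the closure in counts, from 0 (fully open) to 255 (shut). In form: [[[tx, ty, tz], yaw, claw], ...]. A call has 1 to 10 rows; each row is the pose to reach, as a shift and turn from the pose commanded when the call began, along the tool's axes at that moment; what a row does not reach only later rows make up. A row lasts 1/10 s, in which the tool goes at most 50 mm and 8.59 degrees, less where a joint would pass 70% of its speed; a pose out of reach is approached as far as the arm can. A call with a gripper value outside its range is refused whole. The fingers move at their own pace and stop on an object; FORCE is the grip in N (left out, the last holds). Time passes only in rows, so rows that repeat a pose let the fingers close. It gives the time, the measured TCP pose, the force, the opening and the grip force at its end, in the units of the state.
- get_state(): the state, without advancing time (a new reading comes with each control period).
- read_camera(name): name is "scene" or "top" or "wrist"; returns a dict with "frame" (384x512x3 uint8, blue, green, red), "range_z" (384x512 float32, m along the optical axis (not along the pixel's ray), 0 where there is no reading), "vfov" (degrees; the focal length in pixels is half the picture's height over the tangent of half this angle, whatever the lens; pixels are square), "cx", "cy" (the principal point, pixels), "origin" and "orientation" of the camera in the world. Camera axes: x right, y down, z forward; pixel columns grow to the right and rows downward; lengths in m; the calibration is good to about 2 mm. A picture is of the moment at which its call begins.
- ctrl.sign_off(): hands the job in; it is judged then, once.
The state is a dict: "time": time; "qpos": joint angles; "dq": joint speeds; "joint_efforts": joint torques, N m; "eef_pos": TCP position; "tcp_rot": TCP orientation; "contact_force": force on the tool from outside, world axes, zero at the start; "wrist_torque": the same for the moment, N m; "opening": opening from 0.0 (shut) to 1.0 (fully open); "finger_force": force on a finger pad.
Only numpy, scipy, OpenCV 4.12 (cv2) and the standard library are available. Lean on these libraries where they do the work, as an engineer would, in place of code of your own. Each camera call takes 0.05 s, during which the arm holds its last target. There are 200 camera calls.

## Working session

There is one attempt and no reset: what is moved stays moved. The work goes in short steps, Python scripts to look and compute and a shell command to move; the robot and the scene stay as the last step left them, time stands still between calls to the robot, and variables do not carry over. Pictures are saved under pics/ and viewed, at most 10 in all, crops included, and the job is handed in when it is done.

```bash
ls; mkdir -p pics
cat > h.py <<'E'
import numpy as np, cv2
from plant import get_state, read_camera, ctrl
from scipy.spatial.transform import Rotation as R
def f(c): return 192/np.tan(np.radians(c["vfov"])/2)
def ray(c,u,v):
    d=np.array([(u-c["cx"])/f(c),(v-c["cy"])/f(c),1.]); return R.from_quat(c["orientation"]).apply(d)
def onz(c,u,v,z):
    d=ray(c,u,v); o=np.array(c["origin"]); return o+d*(z-o[2])/d[2]
def cloud(c):
    v,u=np.mgrid[0:384,0:512]; z=c["range_z"]
    p=np.dstack([(u-c["cx"])/f(c)*z,(v-c["cy"])/f(c)*z,z]).reshape(-1,3)
    return (R.from_quat(c["orientation"]).apply(p)+c["origin"]).reshape(384,512,3)
def proj(c,p):
    q=R.from_quat(c["orientation"]).inv().apply(np.array(p)-c["origin"]); return q[...,:2]/q[...,2:]*f(c)+[c["cx"],c["cy"]]
E
python3 - <<'E'
from h import *
import pickle
s=get_state(); print(s)
d={n:read_camera(n) for n in("scene","top")}
pickle.dump(d,open("c0.pkl","wb"))
for n,c in d.items(): print(n,c["vfov"],c["cx"],c["cy"],c["origin"],c["orientation"]); cv2.imwrite(f"pics/{n}0.png",cv2.resize(c["frame"],(800,600)))
E
```

```text
pics
{'time': 0.0, 'qpos': array([ 1.17800110e+00,  2.87187088e-01,  1.57819072e+00,  6.43441433e-06,
        1.27861648e+00, -1.49995360e-01]), 'dq': array([-0.00070915,  0.00135757,  0.00047066, -0.00242878,  0.00067917,
        0.0007229 ]), 'joint_efforts': array([-2.51958563e-04, -4.06000078e+01, -2.92620224e+01, -1.81102096e-04,
        6.01521431e-03,  2.57150546e-06]), 'eef_pos': array([0.16199295, 0.65458648, 0.22992548]), 'tcp_rot': array([ 1.21102793e-01,  9.92639245e-01, -1.15603443e-03, -3.24875912e-04]), 'contact_force': array([ 0.54301769,  0.31386642, -0.32068263]), 'wrist_torque': array([0.00052567, 0.00859562, 0.01432683]), 'finger_force': 0.0, 'opening': 1.0011013432238534}
scene 54.46907067511148 255.35303390107677 189.10734907092606 [-0.18764565  0.63375272  0.47826959] [-0.31527308  0.76809032 -0.50967597  0.22554501]
top 57.94935218471443 255.09942349576463 191.5659177928996 [ 0.29732047 -0.01293531  1.03605506] [-0.69331159  0.71455256 -0.06014508  0.07152802]
```

View pics/top0.png

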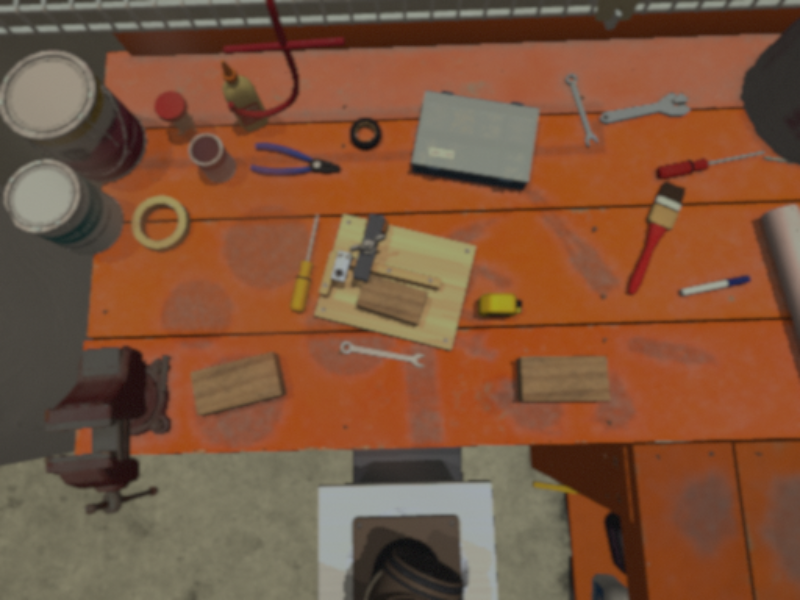

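View pics/scene0.png

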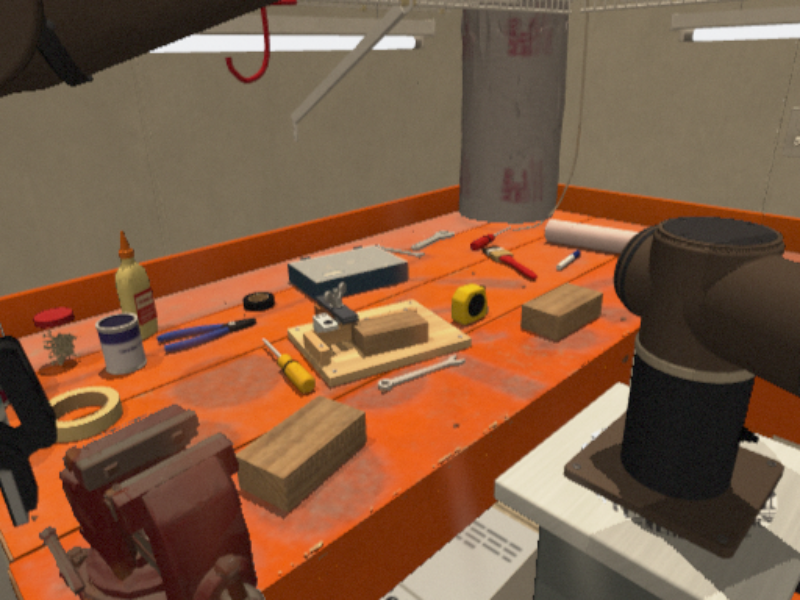

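The picture `top` (800x600) shows three brown blocks that could be the offcut: (238,384) and (563,379), both larger and lying on the bench, and (392,299), small, on the jig. I choose the one on the jig. The wing nut is near (372,240) and the tools are the screwdriver (303,270), spanner (382,353) and tape measure (499,304).

Run:
```python
from h import *
import pickle
d=pickle.load(open("c0.pkl","rb")); c=d["top"]; P=cloud(c); im=c["frame"]
hsv=cv2.cvtColor(im,cv2.COLOR_BGR2HSV)
s=512/800
def st(u,v): u=int(u*s);v=int(v*s); return hsv[v,u],P[v,u].round(3)
for n,(u,v) in dict(board=(455,270),board2=(335,310),off=(392,299),fence=(415,276),stop=(325,282),bench=(500,270),big1=(238,384),big2=(563,379)).items(): print(n,*st(u,v))
# board outline by projecting to z=.018
reg=np.zeros((384,512),bool); reg[int(205*s):int(355*s),int(308*s):int(482*s)]=1
Z=P[...,2]
m=(reg&(Z>.010)&(hsv[...,1]<150)|reg&(Z>.03)).astype(np.uint8)
m=cv2.morphologyEx(m,cv2.MORPH_OPEN,np.ones((3,3)))
k=max(cv2.findContours(m,0,1)[0],key=cv2.contourArea)
print("approx",cv2.approxPolyDP(k,6,True)[:,0].tolist())
for lo,hi,name in((.012,.024,"board"),(.04,.05,"fence"),(.05,.06,"off")):
    q=P[reg&(Z>lo)&(Z<hi)]; r=cv2.minAreaRect(q[:,:2].astype(np.float32)*1000); print(name,len(q),r,np.median(q[:,2]))
big=cv2.resize(im[int(195*s):int(365*s),int(280*s):int(530*s)],None,fx=5,fy=5,interpolation=2)
cv2.imwrite("pics/topcrop.png",big); print(big.shape)
```

```text
board [ 22 100 161] [ 0.546 -0.109  0.02 ]
board2 [ 20 104 160] [0.474 0.124 0.017]
off [ 15 114 127] [0.484 0.015 0.059]
fence [ 20 114 161] [ 0.53  -0.03   0.047]
stop [ 20 103 154] [0.523 0.137 0.047]
bench [ 10 179 161] [ 0.548 -0.199  0.001]
big1 [ 16 117 124] [0.339 0.297 0.049]
big2 [ 16 114 123] [ 0.331 -0.29   0.049]
approx [[220, 137], [202, 201], [288, 223], [304, 157]]
board 4108 ((529.3516845703125, 11.490631103515625), (331.65765380859375, 266.1562805175781), 88.0789794921875) 0.017848353763290192
fence 470 ((531.6858520507812, -14.425643920898438), (301.0413513183594, 165.54031372070312), 70.84263610839844) 0.04558262031878485
off 900 ((537.223876953125, 20.827972412109375), (200.04656982421875, 164.28683471679688), 54.502044677734375) 0.055676014540967156
(545, 800, 3)
```

View pics/topcrop.png

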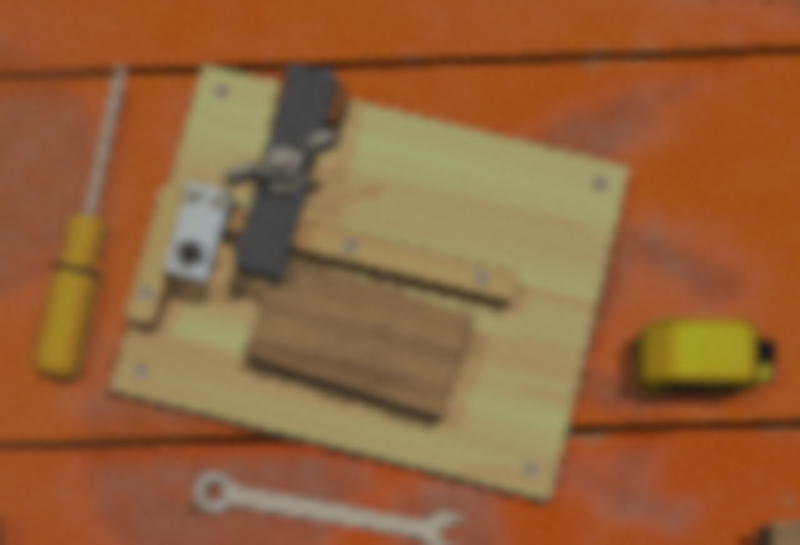

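The crop confirms the small offcut on the jig (about (360,340)). The board corners are near (204,64), (628,168), (550,498) and (110,388). The wings are near (285,162).

```bash
cat >> h.py <<'E'
def jigfit(c4w):
    # least squares SE2 from corners (jig xy) -> world xy
    J=np.array([[105,120],[105,-150],[-105,-150],[-105,120]])/1000.
    W=np.array(c4w)[:,:2]; a=J-J.mean(0); b=W-W.mean(0)
    th=np.arctan2((a[:,0]*b[:,1]-a[:,1]*b[:,0]).sum(),(a*b).sum())
    Rm=np.array([[np.cos(th),-np.sin(th)],[np.sin(th),np.cos(th)]])
    o=W.mean(0)-Rm@J.mean(0); return o,th,(W-(J@Rm.T+o))
E
python3 - <<'E'
from h import *
import pickle
c=pickle.load(open("c0.pkl","rb"))["top"]
px=lambda p:(p[0]/5+179-.4,p[1]/5+124-.4)
C=[onz(c,*px(p),.018) for p in((204,64),(628,168),(550,498),(110,388))]
o,th,res=jigfit(C); print(o,th,(res*1000).round(1).tolist())
Rm=R.from_euler('z',th).as_matrix()[:2,:2]
w=lambda x,y:Rm@[x,y]+o
tj=lambda p:Rm.T@(np.array(p)[:2]-o)
off=[onz(c,*px(p),.056) for p in((470,316),(437,414),(247,354))]
print("offcut corners jig",[ (tj(p)*1000).round(1) for p in off])
W=onz(c,*px((285,162)),.095);print("wing",(tj(W)*1000).round(1),W)
for n,p in dict(stud=(.035,.045),off=(-.043,-.015),home=(-.031,.04),pushend=(-.043,-.1)).items(): print(n,w(*p).round(4))
E
```

```text
[0.53295016 0.02041633] -0.280169298771804 [[-0.6, -0.7], [-1.3, 1.5], [1.6, -0.1], [0.4, -0.7]]
offcut corners jig [array([-17. , -78.7]), array([-77. , -74.2]), array([-70.1,  40.2])]
wing [35.5 42.9] [0.57887423 0.05180221 0.095     ]
stud [0.579 0.054]
off [0.4875 0.0179]
home [0.5142 0.0674]
pushend [ 0.464  -0.0638]
```

```bash
cat >> h.py <<'E'
O=np.array([0.53295,0.020416]); TH=-0.28017
RJ=R.from_euler('z',TH).as_matrix()[:2,:2]
def w(x,y): return RJ@[x/1000,y/1000]+O
def tj(p): return RJ.T@(np.array(p)[:2]-O)*1000
def go(x,y,z):  # jig mm -> tool shift mm and yaw deg
    s=get_state(); r=R.from_quat(s["tcp_rot"]); t=np.r_[w(x,y),z/1000]
    m=r.as_matrix(); hd=np.arctan2(-m[0,1],m[1,1])
    return (r.inv().apply(t-s["eef_pos"])*1000).round(1), np.degrees(hd-TH).round(2)
def where():
    s=get_state(); return dict(t=round(s["time"],2),jig=tj(s["eef_pos"]).round(1).tolist(),z=round(s["eef_pos"][2]*1000,1),F=(RJ.T@s["contact_force"][:2]).round(1).tolist()+[round(s["contact_force"][2],1)])
E
python3 -c "
from h import *
print(where(),go(-46,-108,230))"
```

```text
{'t': 0.1, 'jig': [-531.8, 507.0], 'z': np.float64(230.0), 'F': [0.1, 0.6, np.float64(-0.7)]} (array([-462.5, -632.7,    1.2]), np.float64(2.14))
```

```bash
R='x'; python3 -m crank '[[[-462,-633,0],2.1,255],[[-462,-633,0],2.1,255],[[-462,-633,0],2.1,255],[[-462,-633,0],2.1,255],[[-462,-633,0],2.1,255],[[-462,-633,0],2.1,255],[[-462,-633,0],2.1,255],[[-462,-633,0],2.1,255],[[-462,-633,0],2.1,255],[[-462,-633,0],2.1,255]]' 20
python3 -c "
from h import *
print(where(),go(-46,-108,230))"
```

```text
time: 1.1
eef_pos: [0.3512, 0.1904, 0.2311]
tcp_rot: [0.139, 0.99, 0.0, 0.0]
contact_force: [1.4, 0.6, -0.1]
opening: 0.002
finger_force: 0.0
{'t': 1.1, 'jig': [-221.7, 113.1], 'z': np.float64(231.1), 'F': [1.1, 1.0, np.float64(-0.1)]} (array([-175.4, -221.4,    1.1]), np.float64(0.08))
```

```bash
python3 -m crank '[[[-170,-210,0],0,255],[[-170,-210,0],0,255],[[-170,-210,0],0,255],[[-170,-210,0],0,255],[[-170,-210,0],0,255],[[-170,-210,0],0,255],[[-170,-210,0],0,255],[[-170,-210,0],0,255],[[-170,-210,0],0,255]]'
python3 - <<'E'
from h import *
import pickle
d={n:read_camera(n) for n in("wrist","top")}; pickle.dump(d,open("c1.pkl","wb"))
print(where(),go(-46,-108,30))
c=d["wrist"]; print(c["vfov"],c["origin"],c["orientation"])
cv2.imwrite("pics/wrist1.png",cv2.resize(c["frame"],(800,600),interpolation=2))
for p in [(-31,40),(0,100),(35,45)]: print(p,proj(c,np.r_[w(*p),.056]))
E
```

```text
time: 2.0
eef_pos: [0.4562, -0.0553, 0.2309]
tcp_rot: [0.139, 0.99, 0.0, -0.0]
contact_force: [-0.4, 0.2, -0.2]
opening: -0.004
finger_force: 0.0
{'t': 2.1, 'jig': [-52.7, -93.8], 'z': np.float64(231.2), 'F': [0.2, 0.1, np.float64(0.4)]} (array([ -6.7, -14.2, 201.2]), np.float64(0.16))
64.44842458480763 [ 0.39164467 -0.03694016  0.37268158] [0.79125458 0.596974   0.08056786 0.10510493]
(-31, 40) [376.23488745 195.0806321 ]
(0, 100) [427.28204391 222.10130352]
(35, 45) [374.32164132 250.92182479]
```

View pics/wrist1.png

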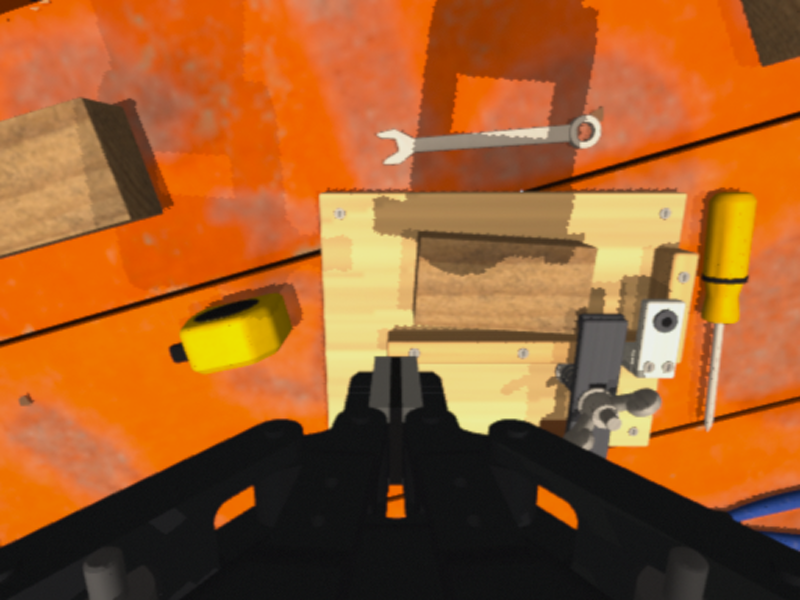

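The wrist picture shows the offcut top with corners at about (420,233), (594,246), (592,334) and (415,318). The board's near corners are at (320,192) and (686,193). The stud is at (610,418), with one ear at (650,402) and the other at about (587,440).

Run:
```python
from h import *
import pickle
c=pickle.load(open("c1.pkl","rb"))["wrist"]
g=lambda u,v,z: tj(onz(c,u*.64-.2,v*.64-.2,z)).round(1)
print("board (-105,-150),(-105,120)",g(320,192,.018),g(686,193,.018))
print("off",[g(*p,.056).tolist() for p in((420,233),(594,246),(415,318))])
print("bush(-?)",g(664,321,.075),"stud",g(610,418,.103),"ears",g(650,402,.1),g(587,440,.1))
P=cloud(c); Q=tj(P.reshape(-1,3)[:,:2].T.T[0]) if 0 else ((P[...,:2]-O)@RJ*1000); Z=P[...,2]*1000
near=(np.hypot(Q[...,0]-35,Q[...,1]-45)<40)&(Z>86)&(Z<112)
q=Q[near]; print(len(q))
for a in q[np.argsort(q[:,1])][::max(1,len(q)//25)]: print(a.round(0).tolist(),end=' ')
cen=(abs(Q[...,0]+50)<45)&(abs(Q[...,1]+10)<80)&(Z>52)&(Z<60)
r=cv2.minAreaRect(Q[cen].astype(np.float32)); print(r,np.median(Z[cen]))
tip=c["range_z"][int(380*.64):int(400*.64),int(380*.64):int(410*.64)]; print(np.median(tip))
```

```text
board (-105,-150),(-105,120) [-105.4 -148.3] [-105.3  118.2]
off [[-80.5, -77.2], [-72.1, 39.4], [-21.5, -79.7]]
bush(-?) [-25.6  82.9] stud [29.6 41.9] ears [20.1 67.3] [47.1 30.4]
932
[52.0, 19.0] [49.0, 23.0] [47.0, 25.0] [45.0, 28.0] [43.0, 29.0] [46.0, 31.0] [39.0, 34.0] [38.0, 37.0] [31.0, 39.0] [33.0, 41.0] [31.0, 42.0] [44.0, 43.0] [27.0, 45.0] [27.0, 47.0] [30.0, 49.0] [30.0, 53.0] [27.0, 55.0] [27.0, 57.0] [21.0, 58.0] [20.0, 60.0] [21.0, 61.0] [19.0, 63.0] [18.0, 64.0] [15.0, 66.0] [16.0, 68.0] [19.0, 71.0] ((-43.293758392333984, -19.38587188720703), (120.02845764160156, 62.49785614013672), 86.76187133789062) 55.23286240522768
0.12536822
```

```bash
python3 -m crank '[[[48,74,40],0.2,255],[[48,74,40],0.2,255],[[48,74,80],0.2,255],[[48,74,120],0.2,255],[[48,74,160],0.2,255],[[48,74,190],0.2,255],[[48,74,204],0.2,255],[[48,74,204],0.2,255],[[48,74,204],0.2,255]]'
python3 -c "
from h import *
print(where(),go(-90,-19,27))"
```

```text
time: 3.0
eef_pos: [0.4312, 0.0285, 0.0278]
tcp_rot: [0.14, 0.99, -0.0, 0.0]
contact_force: [-0.6, 0.4, 0.3]
opening: -0.0
finger_force: 0.0
{'t': 3.0, 'jig': [-100.0, -20.4], 'z': np.float64(27.8), 'F': [-0.7, 0.3, np.float64(0.3)]} (array([-10. ,   1.4,   0.8]), np.float64(-0.09))
```

```bash
python3 -m crank '[[[-5,0,0],0,255],[[-9,0,0],0,255],[[-12,0,0],0,255],[[-15,0,0],0,255],[[-18,0,0],0,255],[[-20,0,0],0,255],[[-22,0,0],0,255],[[-24,0,0],0,255],[[-25,0,0],0,255]]'
python3 -c "
from h import *
print(where())"
```

```text
time: 3.9
eef_pos: [0.4552, 0.0209, 0.0272]
tcp_rot: [0.141, 0.99, -0.0, 0.0]
contact_force: [-0.7, 0.5, 0.8]
opening: -0.002
finger_force: 0.6
{'t': 3.9, 'jig': [-74.9, -21.1], 'z': np.float64(27.2), 'F': [-0.9, 0.3, np.float64(0.8)]}
```

```bash
python3 -m crank '[[[-1,0,0],0,255],[[-2,0,0],0,255],[[-3,0,0],0,255],[[-4,0,0],0,255]]'
python3 -c "
from h import *
print(where())"
```

```text
time: 4.3
eef_pos: [0.4571, 0.0203, 0.027]
tcp_rot: [0.141, 0.99, 0.0, -0.003]
contact_force: [-8.3, 1.8, 5.5]
opening: -0.003
finger_force: 4.1
{'t': 4.3, 'jig': [-72.9, -21.1], 'z': np.float64(27.0), 'F': [-8.5, -0.6, np.float64(5.5)]}
```

```bash
python3 -m crank '[[[12,0,0],0,255],[[22,-20,0],0,255],[[22,-55,0],0,255],[[22,-91,0],0,255],[[22,-91,0],0,255],[[-10,-91,0],0,255],[[-41,-91,0],0,255],[[-41,-91,0],0,255],[[-41,-91,0],0,255]]'
python3 -c "
from h import *
print(where(),go(-31,-35,27))"
```

```text
time: 5.2
eef_pos: [0.473, -0.0785, 0.0273]
tcp_rot: [0.141, 0.99, 0.0, 0.0]
contact_force: [-0.2, -0.7, -0.5]
opening: 0.003
finger_force: 0.0
{'t': 5.2, 'jig': [-30.2, -111.6], 'z': np.float64(27.3), 'F': [0.0, -0.7, np.float64(-0.5)]} (array([ 0.9, 76.6,  0.3]), np.float64(-0.13))
```

```bash
python3 -m crank '[[[0,10,0],0,255],[[0,17,0],0,255],[[0,23,0],0,255],[[0,29,0],0,255],[[0,35,0],0,255],[[0,41,0],0,255],[[0,47,0],0,255],[[0,53,0],0,255],[[0,58,0],0,255],[[0,61,0],0,255]]'
python3 - <<'E'
from h import *
import pickle
print(where())
c=read_camera("top"); pickle.dump(c,open("c2.pkl","wb"));
c=read_camera("wrist"); pickle.dump(c,open("c2w.pkl","wb"))
cv2.imwrite("pics/wrist2.png",cv2.resize(c["frame"],(800,600),interpolation=2))
P=cloud(c);Q=((P[...,:2]-O)@RJ*1000); Z=P[...,2]*1000
cen=(abs(Q[...,0]+50)<49)&(abs(Q[...,1]+10)<90)&(Z>52)&(Z<60)
print(cv2.minAreaRect(Q[cen].astype(np.float32)))
E
```

```text
time: 6.2
eef_pos: [0.49, -0.02, 0.0273]
tcp_rot: [0.141, 0.99, -0.0, -0.0]
contact_force: [-1.3, -0.7, -0.1]
opening: -0.002
finger_force: 0.5
{'t': 6.2, 'jig': [-30.1, -50.7], 'z': np.float64(27.3), 'F': [-1.1, -1.0, np.float64(-0.1)]}
((-32.124473571777344, -1.6404647827148438), (61.83197784423828, 124.7599105834961), 0.14514437317848206)
```

View pics/wrist2.png

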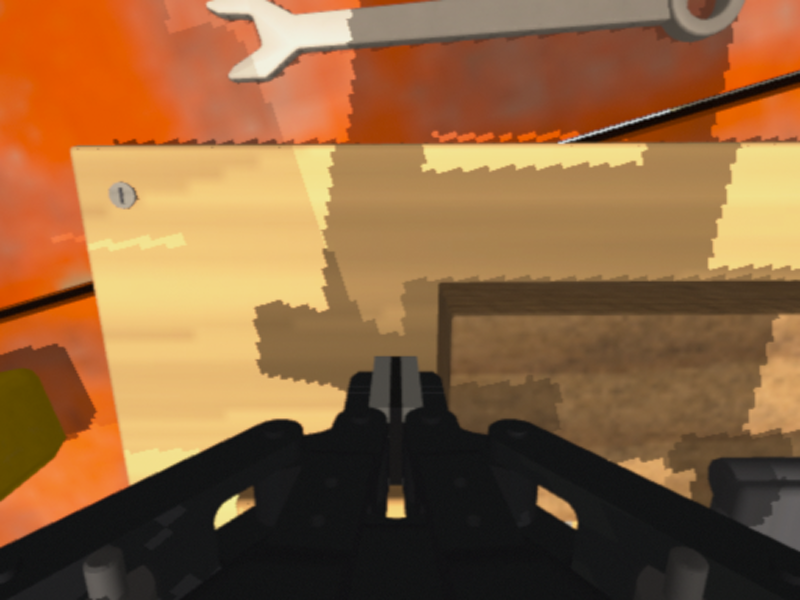

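The offcut's near end (at about (440,285)) touches the finger and its long side runs straight. It is square on the fence with about 16 mm left to the end stop.

```bash
python3 -m crank '[[[0,4,0],0,255],[[0,8,0],0,255],[[0,11,0],0,255],[[0,13,0],0,255],[[0,15,0],0,255],[[0,16,0],0,255],[[0,17,0],0,255]]'
python3 -c "
from h import *
print(where())"
```

```text
time: 7.0
eef_pos: [0.4947, -0.0041, 0.0274]
tcp_rot: [0.141, 0.99, -0.0, 0.0]
contact_force: [0.4, -1.9, 0.2]
opening: -0.002
finger_force: 1.2
{'t': 7.0, 'jig': [-29.9, -34.1], 'z': np.float64(27.4), 'F': [0.9, -1.7, np.float64(0.2)]}
```

```bash
python3 -m crank '[[[0,1,0],0,255],[[0,2,0],0,255],[[0,3,0],0,255],[[0,3,0],0,255]]'
python3 -c "
from h import *
print(where())"
```

```text
time: 7.4
eef_pos: [0.4949, -0.004, 0.0275]
tcp_rot: [0.14, 0.99, -0.003, -0.001]
contact_force: [-4.3, -12.9, 1.7]
opening: 0.001
finger_force: 6.6
{'t': 7.4, 'jig': [-29.8, -34.0], 'z': np.float64(27.5), 'F': [-0.6, -13.6, np.float64(1.7)]}
```

```bash
python3 -m crank '[[[0,-8,0],0,255],[[25,-12,0],0,255],[[66,-12,0],0,255],[[66,-12,0],0,255],[[66,30,0],0,255],[[66,68,0],0,255],[[66,68,0],0,255],[[57,68,0],0,255],[[52,68,0],0,255],[[48,68,0],0,255]]'
python3 -c "
from h import *
print(where())"
```

```text
time: 8.4
eef_pos: [0.4691, 0.0764, 0.0274]
tcp_rot: [0.142, 0.99, 0.0, 0.0]
contact_force: [0.0, 0.2, -0.2]
opening: -0.001
finger_force: 0.0
{'t': 8.4, 'jig': [-76.8, 36.2], 'z': np.float64(27.4), 'F': [-0.0, 0.2, np.float64(-0.2)]}
```

```bash
python3 -m crank '[[[-2,0,0],0,255],[[-4,0,0],0,255],[[-5,0,0],0,255],[[-5,0,0],0,255]]'
python3 -c "
from h import *
print(where())"
python3 -m crank '[[[10,0,0],0,255],[[20,0,0],0,255],[[20,0,-100],0,255],[[20,0,-160],0,255],[[20,0,-160],0,255],[[20,0,-160],0,255],[[20,0,-160],0,255]]'
python3 - <<'E'
from h import *
import pickle
print(where())
c=read_camera("wrist"); pickle.dump(c,open("c3w.pkl","wb"))
cv2.imwrite("pics/wrist3.png",cv2.resize(c["frame"],(800,600),interpolation=2))
P=cloud(c);Q=((P[...,:2]-O)@RJ*1000); Z=P[...,2]*1000
cen=(abs(Q[...,0]+50)<55)&(abs(Q[...,1]-20)<90)&(Z>52)&(Z<58)
print(cv2.minAreaRect(Q[cen].astype(np.float32)))
E
```

```text
time: 8.8
eef_pos: [0.4729, 0.0759, 0.0272]
tcp_rot: [0.141, 0.99, -0.0, -0.0]
contact_force: [-0.8, -0.4, -0.2]
opening: 0.0
finger_force: 0.1
{'t': 8.8, 'jig': [-73.0, 36.7], 'z': np.float64(27.2), 'F': [-0.6, -0.6, np.float64(-0.2)]}
time: 9.5
eef_pos: [0.4548, 0.082, 0.1898]
tcp_rot: [0.141, 0.99, 0.0, 0.003]
contact_force: [0.1, 0.3, -0.3]
opening: -0.004
finger_force: 0.0
{'t': 9.5, 'jig': [-92.2, 37.5], 'z': np.float64(189.8), 'F': [0.0, 0.3, np.float64(-0.3)]}
((-33.06154251098633, 39.83782196044922), (61.89968490600586, 120.53585052490234), 1.3308480978012085)
```

View pics/wrist3.png

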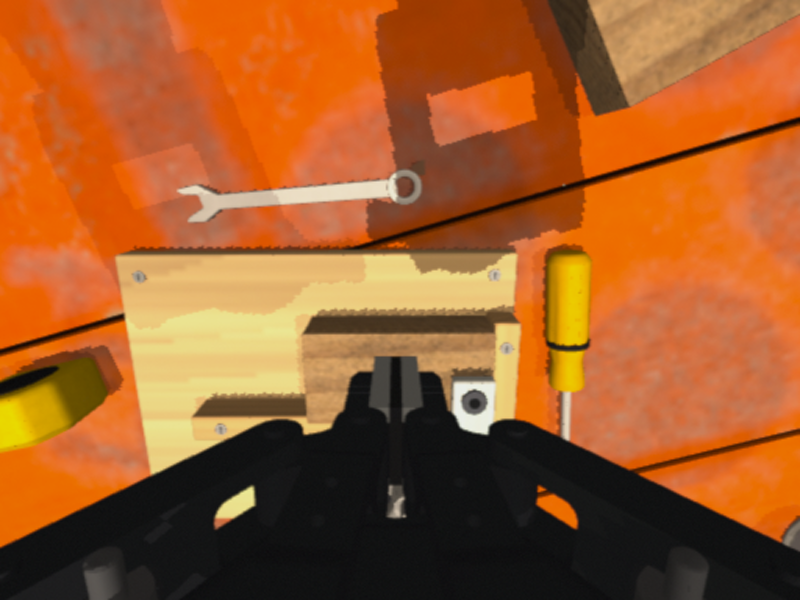

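The offcut is home: square, touching the fence, with its +y end under the guide at the stop. Its centre measures about (-33,40) by depth and the contact x matches the fence press. Next I use the bar's slope to resolve the nut angle, which is 1.0 or 4.15 rad.

```bash
cat >> h.py <<'E'
def slope(c):
    P=cloud(c);Q=((P[...,:2]-O)@RJ*1000); Z=P[...,2]*1000; out={}
    b=(abs(Q[...,1]-45)<10)&(Q[...,0]>-34)&(Q[...,0]<85)&(Z>64)&(Z<80)&~(abs(Q[...,0]-35)<14)
    m=(Q[...,0]>-100)&(Q[...,0]<100)&(Q[...,1]>-145)&(Q[...,1]<115)&(Z>12)&(Z<23)
    for n,k in(("bar",b),("board",m)):
        A=np.c_[Q[k],np.ones(k.sum())]; x=np.linalg.lstsq(A,Z[k],rcond=None)[0]
        r=Z[k]-A@x; g=abs(r)<2.5; x=np.linalg.lstsq(A[g],Z[k][g],rcond=None)[0]
        out[n]=(k.sum(),x.round(4).tolist(),(x@[-22,45,1]).round(2),r[g].std().round(2))
    return out
def wingdir(c,r=36):
    P=cloud(c);Q=((P[...,:2]-O)@RJ*1000); Z=P[...,2]*1000
    k=(np.hypot(Q[...,0]-35,Q[...,1]-45)<40)&(Z>86)&(Z<112); q=Q[k]
    e=np.linalg.eigh(np.cov(q.T)); v=e[1][:,1]; return k.sum(),q.mean(0).round(1),np.degrees(np.arctan2(v[1],v[0])).round(0)%180
E
python3 - <<'E'
from h import *
import pickle
for f_,n in(("c0.pkl","top"),("c1.pkl","top"),("c1.pkl","wrist")):
    c=pickle.load(open(f_,"rb"))[n]; print(slope(c),wingdir(c))
print(where(),go(12,31,189.8))
E
```

```text
{'bar': (np.int64(188), [-0.0381, 0.0129, 73.3234], np.float64(74.74), np.float64(1.18)), 'board': (np.int64(3542), [0.0007, 0.0009, 17.851], np.float64(17.88), np.float64(1.29))} (np.int64(100), array([35.3, 43.5]), np.float64(127.0))
{'bar': (np.int64(188), [-0.0385, 0.0038, 73.7777], np.float64(74.8), np.float64(1.25)), 'board': (np.int64(994), [-0.0009, -0.0009, 18.0347], np.float64(18.02), np.float64(1.25))} (np.int64(98), array([35.7, 43.5]), np.float64(127.0))
{'bar': (np.int64(976), [-0.0425, -0.0057, 73.8531], np.float64(74.53), np.float64(0.84)), 'board': (np.int64(15507), [0.0006, 0.0017, 17.3312], np.float64(17.39), np.float64(0.75))} (np.int64(932), array([31.3, 46.7]), np.float64(126.0))
{'t': 9.55, 'jig': [-93.5, 37.1], 'z': np.float64(187.2), 'F': [0.3, -0.5, np.float64(-0.6)]} (array([-105.6,   -5.9,   -2.5]), np.float64(-0.13))
```

```bash
python3 -m crank '[[[-50,-6,0],0,255],[[-105,-6,0],0,255],[[-105,-6,0],0,255],[[-105,-6,0],0,255],[[-105,-6,30],0,255],[[-105,-6,60],0,255],[[-105,-6,85],0,255],[[-105,-6,100],0,255],[[-105,-6,100],0,255],[[-105,-6,100],0,255]]'
python3 -c "
from h import *
print(where())
P=[(r-0,) for r in ()]
for n,a0 in (('A',212),):
  a=np.radians(a0-20*np.arange(0,19)); print([(int(round(-27*(np.cos(t)-np.cos(a[0])))),int(round(27*(np.sin(t)-np.sin(a[0]))))) for t in a])"
```

```text
time: 10.55
eef_pos: [0.5527, 0.0469, 0.0876]
tcp_rot: [0.141, 0.99, 0.0, -0.0]
contact_force: [-0.6, -0.2, 0.4]
opening: -0.002
finger_force: 0.0
{'t': 10.55, 'jig': [11.7, 30.9], 'z': np.float64(87.6), 'F': [-0.5, -0.4, np.float64(0.4)]}
[(0, 0), (4, 9), (4, 18), (1, 27), (-5, 34), (-13, 39), (-22, 41), (-31, 40), (-40, 36), (-46, 29), (-49, 20), (-50, 11), (-47, 2), (-41, -6), (-33, -11), (-24, -13), (-15, -11), (-6, -7), (0, 0)]
```

```bash
python3 -m crank '[[[4,9,0],0,255],[[4,18,0],0,255],[[1,27,0],0,255],[[-5,34,0],0,255],[[-13,39,0],0,255],[[-22,41,0],0,255],[[-31,40,0],0,255],[[-40,36,0],0,255],[[-46,29,0],0,255]]'
python3 -c "
from h import *
print(where())
c=read_camera('top'); print(wingdir(c)); 
cv2.imwrite('pics/top4.png',cv2.resize(c['frame'][115:235,175:335],(800,600),interpolation=2))
"
```

```text
time: 11.45
eef_pos: [0.6069, 0.0614, 0.0875]
tcp_rot: [0.141, 0.99, 0.001, 0.001]
contact_force: [-1.1, 4.8, -0.2]
opening: -0.001
finger_force: 1.8
{'t': 11.45, 'jig': [59.7, 59.9], 'z': np.float64(87.5), 'F': [-2.4, 4.3, np.float64(-0.2)]}
(np.int64(0), array([nan, nan]), np.float64(nan))
  avg = a.mean(axis, **keepdims_kw)
  ret = um.true_divide(
h.py:44: RuntimeWarning: Degrees of freedom <= 0 for slice
  e=np.linalg.eigh(np.cov(q.T)); v=e[1][:,1]; return k.sum(),q.mean(0).round(1),np.degrees(np.arctan2(v[1],v[0])).round(0)%180
  c *= np.true_divide(1, fact)
  c *= np.true_divide(1, fact)
h.py:44: RuntimeWarning: Mean of empty slice.
  e=np.linalg.eigh(np.cov(q.T)); v=e[1][:,1]; return k.sum(),q.mean(0).round(1),np.degrees(np.arctan2(v[1],v[0])).round(0)%180
```

View pics/top4.png

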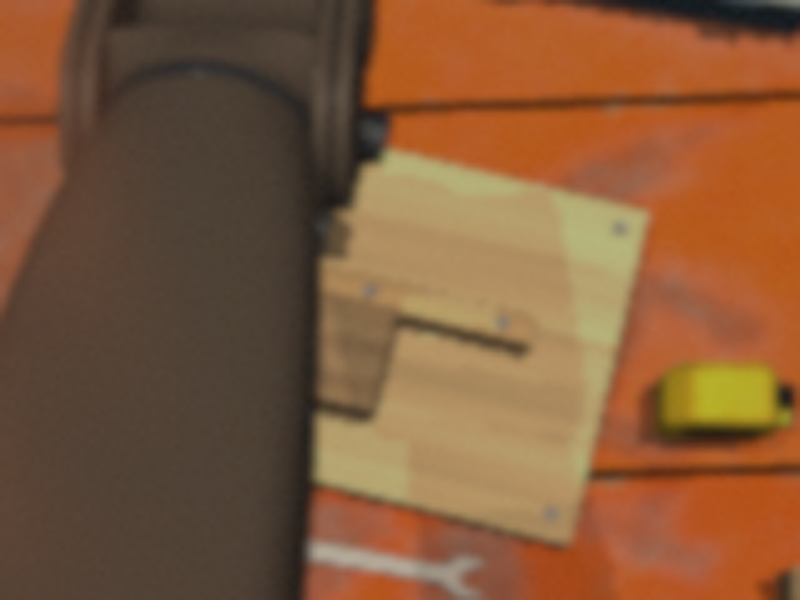

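The arm hides the nut from the top camera in this picture, with only the fence and tape visible. The wrist force (about 5 N, tangential) shows that the stroke is driving the wing, so I continue round.

```bash
python3 -m crank '[[[-4,-9,0],0,255],[[-4,-18,0],0,255],[[-1,-27,0],0,255],[[5,-34,0],0,255],[[13,-39,0],0,255],[[22,-41,0],0,255],[[31,-40,0],0,255],[[40,-36,0],0,255],[[46,-29,0],0,255]]'
python3 -c "
from h import *
print(where())"
python3 -m crank '[[[-3,-12,0],0,255],[[-3,-12,-40],0,255],[[40,-60,-90],0,255],[[64,-125,-143],0,255],[[64,-125,-143],0,255],[[64,-125,-143],0,255],[[64,-125,-143],0,255],[[64,-125,-143],0,255]]'
python3 - <<'E'
from h import *
import pickle
print(where()); c=read_camera('wrist'); pickle.dump(c,open("c5w.pkl","wb")); print(slope(c),wingdir(c))
c=read_camera('top'); print(slope(c),wingdir(c))
E
```

```text
time: 12.4
eef_pos: [0.5513, 0.0468, 0.0869]
tcp_rot: [0.141, 0.99, -0.001, -0.001]
contact_force: [0.1, -3.6, -0.5]
opening: 0.0
finger_force: 1.5
{'t': 12.4, 'jig': [10.3, 30.4], 'z': np.float64(86.9), 'F': [1.1, -3.5, np.float64(-0.5)]}
time: 13.2
eef_pos: [0.4563, -0.0554, 0.2297]
tcp_rot: [0.141, 0.99, 0.0, -0.001]
contact_force: [-0.1, 0.3, 0.3]
opening: 0.002
finger_force: 0.0
{'t': 13.2, 'jig': [-52.7, -94.0], 'z': np.float64(229.7), 'F': [-0.2, 0.3, np.float64(0.3)]}
{'bar': (np.int64(1014), [-0.0219, 0.0077, 71.1175], np.float64(71.95), np.float64(0.77)), 'board': (np.int64(17624), [0.0003, 0.0017, 17.3335], np.float64(17.4), np.float64(0.74))} (np.int64(825), array([29.5, 43.8]), np.float64(171.0))
{'bar': (np.int64(154), [-0.0169, -0.0192, 72.6589], np.float64(72.17), np.float64(1.25)), 'board': (np.int64(806), [0.0005, 0.0009, 17.9239], np.float64(17.95), np.float64(1.29))} (np.int64(86), array([34.6, 43.1]), np.float64(171.0))
```

```bash
python3 -m crank '[[[-40,60,0],0,255],[[-83,112,0],0,255],[[-83,112,40],0,255],[[-83,112,80],0,255],[[-83,112,110],0,255],[[-83,112,130],0,255],[[-83,112,143],0,255],[[-83,112,143],0,255],[[-83,112,143],0,255]]'
python3 -c "
from h import *
print(where(),go(31,18,87))
a=np.radians(261-20*np.arange(0,19)); print([(int(round(-27*(np.cos(t)-np.cos(a[0])))),int(round(27*(np.sin(t)-np.sin(a[0]))))) for t in a])"
```

```text
time: 14.2
eef_pos: [0.5681, 0.0291, 0.0875]
tcp_rot: [0.141, 0.99, 0.0, 0.0]
contact_force: [1.0, -0.7, 0.6]
opening: -0.0
finger_force: 0.0
{'t': 14.2, 'jig': [31.4, 18.1], 'z': np.float64(87.5), 'F': [1.2, -0.4, np.float64(0.6)]} (array([ 0.4, -0.1,  0.5]), np.float64(-0.13))
[(0, 0), (9, 3), (16, 9), (21, 17), (23, 26), (21, 35), (17, 44), (10, 50), (1, 53), (-8, 53), (-17, 50), (-25, 44), (-29, 36), (-31, 27), (-30, 18), (-25, 10), (-18, 4), (-9, 0), (0, 0)]
```

```bash
python3 -m crank '[[[9,3,0],0,255],[[16,9,0],0,255],[[21,17,0],0,255],[[23,26,0],0,255],[[21,35,0],0,255],[[17,44,0],0,255],[[10,50,0],0,255],[[1,53,0],0,255],[[-8,53,0],0,255]]'
python3 -c "
from h import *
print(where())"
python3 -m crank '[[[-9,-3,0],0,255],[[-16,-9,0],0,255],[[-21,-17,0],0,255],[[-23,-24,0],0,255]]'
python3 -c "
from h import *
print(where())"
```

```text
time: 15.1
eef_pos: [0.5902, 0.0784, 0.0867]
tcp_rot: [0.141, 0.99, 0.001, -0.001]
contact_force: [-3.8, 1.8, 0.9]
opening: -0.003
finger_force: 1.8
{'t': 15.1, 'jig': [39.0, 71.6], 'z': np.float64(86.7), 'F': [-4.1, 0.7, np.float64(0.9)]}
time: 15.5
eef_pos: [0.6071, 0.0469, 0.0879]
tcp_rot: [0.141, 0.99, 0.0, 0.002]
contact_force: [0.7, 2.8, -0.6]
opening: 0.0
finger_force: 1.2
{'t': 15.5, 'jig': [63.9, 46.0], 'z': np.float64(87.9), 'F': [-0.1, 2.9, np.float64(-0.6)]}
```

```bash
python3 -m crank '[[[0,10,0],0,255],[[0,10,-45],0,255],[[40,-40,-90],0,255],[[80,-90,-142],0,255],[[116,-140,-142],0,255],[[116,-140,-142],0,255],[[116,-140,-142],0,255],[[116,-140,-142],0,255],[[116,-140,-142],0,255]]'
python3 - <<'E'
from h import *
import pickle
print(where()); c=read_camera('wrist'); pickle.dump(c,open("c6w.pkl","wb")); print(slope(c),wingdir(c))
c=read_camera('top'); print(slope(c),wingdir(c))
E
```

```text
time: 16.4
eef_pos: [0.4554, -0.0542, 0.2297]
tcp_rot: [0.141, 0.99, -0.0, 0.001]
contact_force: [-0.7, 0.7, 0.0]
opening: 0.003
finger_force: 0.0
{'t': 16.4, 'jig': [-53.9, -93.2], 'z': np.float64(229.7), 'F': [-0.9, 0.5, np.float64(0.0)]}
{'bar': (np.int64(940), [-0.0045, 0.0069, 69.7539], np.float64(70.17), np.float64(0.77)), 'board': (np.int64(17500), [0.0005, 0.0017, 17.3328], np.float64(17.4), np.float64(0.74))} (np.int64(848), array([29.1, 46.3]), np.float64(141.0))
{'bar': (np.int64(185), [-0.0072, 0.0133, 69.891], np.float64(70.65), np.float64(1.25)), 'board': (np.int64(781), [0.0005, 0.002, 17.8735], np.float64(17.95), np.float64(1.24))} (np.int64(87), array([34.2, 43.3]), np.float64(141.0))
```

```bash
python3 -m crank '[[[-35,58,0],0,255],[[-72,117,0],0,255],[[-72,117,30],0,255],[[-72,117,70],0,255],[[-72,117,110],0,255],[[-72,117,130],0,255],[[-72,117,143],0,255],[[-72,117,143],0,255],[[-72,117,143],0,255]]'
python3 -c "
from h import *
print(where())
a=np.radians(231-15*np.arange(0,19)); print([(int(round(-27*(np.cos(t)-np.cos(a[0])))),int(round(27*(np.sin(t)-np.sin(a[0]))))) for t in a])"
```

```text
time: 17.4
eef_pos: [0.5578, 0.0384, 0.0869]
tcp_rot: [0.141, 0.99, -0.0, 0.001]
contact_force: [0.7, -0.2, 0.8]
opening: 0.0
finger_force: 0.0
{'t': 17.4, 'jig': [18.9, 24.2], 'z': np.float64(86.9), 'F': [0.7, 0.0, np.float64(0.8)]}
[(0, 0), (5, 5), (8, 11), (10, 18), (10, 25), (8, 32), (4, 38), (-1, 43), (-7, 46), (-14, 48), (-21, 48), (-28, 46), (-34, 42), (-39, 37), (-42, 31), (-44, 24), (-44, 17), (-42, 10), (-38, 4)]
```

```bash
python3 -m crank '[[[5,5,0],0,255],[[8,11,0],0,255],[[10,18,0],0,255],[[10,25,0],0,255],[[8,32,0],0,255],[[4,38,0],0,255],[[-1,43,0],0,255],[[-7,46,0],0,255],[[-14,48,0],0,255],[[-21,48,0],0,255]]'
python3 -c "
from h import *
print(where())
a=np.radians(81-15*np.arange(0,19)); print([(int(round(-27*(np.cos(t)-np.cos(a[0])))),int(round(27*(np.sin(t)-np.sin(a[0]))))) for t in a])"
```

```text
time: 18.4
eef_pos: [0.5904, 0.0791, 0.0858]
tcp_rot: [0.141, 0.99, 0.001, -0.001]
contact_force: [-3.8, 2.1, -0.2]
opening: -0.001
finger_force: 1.7
{'t': 18.4, 'jig': [39.0, 72.3], 'z': np.float64(85.8), 'F': [-4.2, 1.0, np.float64(-0.2)]}
[(0, 0), (-7, -2), (-13, -6), (-18, -11), (-21, -17), (-23, -24), (-22, -31), (-20, -38), (-17, -44), (-12, -49), (-5, -52), (1, -54), (8, -53), (15, -51), (21, -48), (26, -43), (29, -36), (31, -29), (31, -22)]
```

```bash
python3 -m crank '[[[-7,-2,0],0,255],[[-13,-6,0],0,255],[[-18,-11,0],0,255],[[-21,-17,0],0,255],[[-21,-17,0],0,255]]'
python3 -c "
from h import *
print(where())"
python3 -m crank '[[[-2,-7,0],0,255],[[-1,-14,0],0,255],[[1,-21,0],0,255],[[3,-25,0],0,255],[[3,-25,0],0,255]]'
python3 -c "
from h import *
print(where())"
```

```text
time: 18.9
eef_pos: [0.6071, 0.0552, 0.0868]
tcp_rot: [0.142, 0.99, 0.0, 0.001]
contact_force: [0.9, 1.3, -0.6]
opening: -0.001
finger_force: 1.1
{'t': 18.9, 'jig': [61.6, 53.9], 'z': np.float64(86.8), 'F': [0.5, 1.5, np.float64(-0.6)]}
time: 19.4
eef_pos: [0.5961, 0.0319, 0.0868]
tcp_rot: [0.141, 0.99, -0.001, 0.001]
contact_force: [2.1, -0.0, 0.3]
opening: 0.0
finger_force: 0.9
{'t': 19.4, 'jig': [57.5, 28.5], 'z': np.float64(86.8), 'F': [2.0, 0.5, np.float64(0.3)]}
```

```bash
python3 -m crank '[[[-6,8,0],0,255],[[-6,8,-45],0,255],[[40,-40,-90],0,255],[[80,-90,-143],0,255],[[110,-122,-143],0,255],[[110,-122,-143],0,255],[[110,-122,-143],0,255],[[110,-122,-143],0,255]]'
python3 - <<'E'
from h import *
import pickle
print(where()); c=read_camera('wrist'); pickle.dump(c,open("c7w.pkl","wb")); print(slope(c),wingdir(c))
cv2.imwrite("pics/wrist7.png",cv2.resize(c["frame"],(800,600),interpolation=2))
P=cloud(c);Q=((P[...,:2]-O)@RJ*1000); Z=P[...,2]*1000
cen=(Q[...,0]<-3)&(Q[...,0]>-90)&(abs(Q[...,1]-20)<90)&(Z>52)&(Z<58)
print(cv2.minAreaRect(Q[cen].astype(np.float32)))
c=read_camera('top'); print(slope(c),wingdir(c))
E
```

```text
time: 20.2
eef_pos: [0.4562, -0.0539, 0.2302]
tcp_rot: [0.142, 0.99, -0.0, 0.001]
contact_force: [0.0, 0.2, -0.6]
opening: 0.003
finger_force: 0.0
{'t': 20.2, 'jig': [-53.2, -92.6], 'z': np.float64(230.2), 'F': [-0.0, 0.2, np.float64(-0.6)]}
{'bar': (np.int64(1073), [0.0072, -0.0006, 68.9173], np.float64(68.73), np.float64(0.71)), 'board': (np.int64(17553), [0.0005, 0.0017, 17.3397], np.float64(17.4), np.float64(0.75))} (np.int64(903), array([32.1, 44.1]), np.float64(110.0))
((-32.98879623413086, 39.676483154296875), (59.771602630615234, 120.23262786865234), 0.16773098707199097)
{'bar': (np.int64(199), [0.0082, -0.0397, 71.1514], np.float64(69.18), np.float64(1.2)), 'board': (np.int64(741), [0.0009, 0.0003, 17.8469], np.float64(17.84), np.float64(1.24))} (np.int64(80), array([33.2, 44.8]), np.float64(109.0))
```

View pics/wrist7.png

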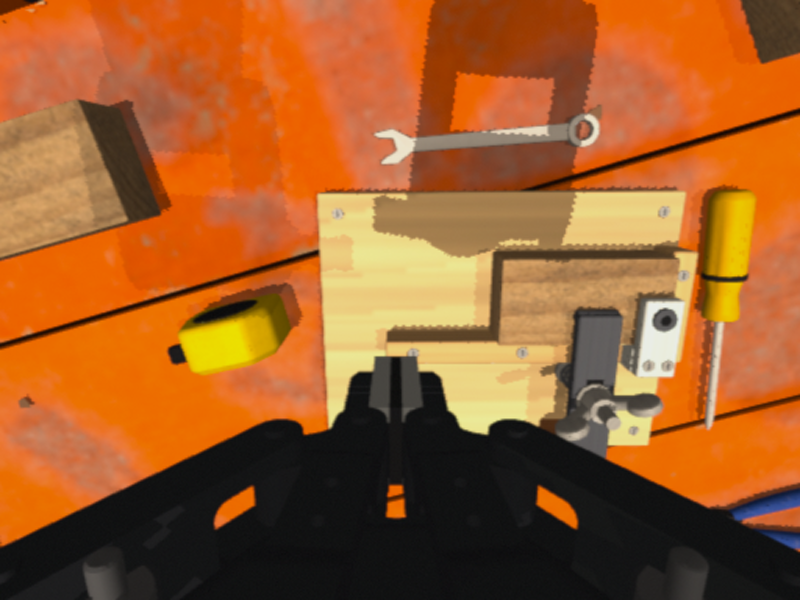

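The picture shows the offcut tight against the fence, with no gap at (500,345), and against the stop. The bar is level on it, the wings lie along 110° (nut about 13.8 rad), and the tools haven't moved. The gripper is clear, so I hand the job in.

```bash
python3 -c "
from h import *
print(ctrl.sign_off())"
```

```text
the job is handed in; nothing more can be done
None
```

I pushed the offcut home against the fence and end stop, turned the wing nut to about 13.8 rad by camera estimate so the clamp bar bears on it, and handed the job in at about 20 s of the 67 s allowed; the hand-in returned no verdict, and I could not read the clamp force directly.

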